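# Clamp a strip with the inner fine-feed knob

### The job

Lay the small reddish-brown wooden strip flat on the bench between the open jaws of the blue bench clamp, with one end well in between the jaws, and let it go. Then turn the red inner knob clockwise until the orange sprung pad holds the strip snugly with a gentle push of about 11 N (never more than 25 N), without shifting the black outer ring round the knob. Let go of the knob, and leave the hand plane, the tape measure and the sanding block where they are.

Things in the scene. Friction and masses are not known exactly. Their poses are not given: they have to be found in the camera images.
- offcut_strip: Reddish-brown hardwood strip, 22 wide (its x) x 160 long (its y) x 14 high, 26 g, lying flat; origin at the centre of its underside. Either end may go into the clamp. Pick it up across its 22 mm width.
- vise: Blue low bench clamp, fixed. Origin at bench height, mid-face of the fixed steel jaw; z up; +x into the throat (the mouth looks to -x); +y from the fixed jaw to the sliding jaw and knobs. Fixed jaw: x -20..20, 24 high, face at y = 0; blue behind it to y -36. Housing: x -33..69, y 66..130, 34 high; knob axis at x 0, y 98. The strip lies along x on the bare bench, against y = 0.
- throat_end (a point): Middle of the blue cross-bar's face that closes the throat: x 45, y 11 mm in the frame of vise, at bench height; the bar is 18 high.
- sliding_jaw: Steel ram, axes as vise, carrying an orange pad (36 along x, z 2..18 mm) on a screw. Pad face: y of vise = 48 mm - 10 mm per rad of knob turn - 0 to 13 mm of screw left out, different each time and not measured; 8 to 26 mm wider than the strip at the start. A spring behind the pad gives 4 N per mm (9 mm travel); its push should end at 6 to 16 N, best 11.
- inner_knob: Red inner knob, the fine feed: a bar grip 34 long x 11 wide, z 52..76 mm above the bench, on a disc 32 across (z 48..52). Origin on the knob axis at bench height; x along the bar. Its turn = angle clockwise (from above, tightening) from +x of vise to its +x: 0 to 0.5 rad at the start, the limit is 3.4. Grip across the bar, fingertips at z 54 or higher, clear of the ring.
- knob_top (a point): Centre of the top face of the red knob's bar, on the axis, 76 mm above the bench. How the knob feels: friction of 0.20 N m, which at rest may act either way (it stays where left); once the pad bears on the strip, 0.010 N m more for each newton of push, that is 0.4 N m more per rad. The pad meets the strip at a turn of 1.3 to 2.6 rad.
- outer_ring (a joint): Angle of the black outer ring, rad, growing clockwise seen from above; its start setting varies and must stay. It turns very easily (0.015 N m), independently of the inner knob.
- ring_mark (a point): White mark on top of the black outer ring (ring 58 across, z 34..48 above the bench), 26 mm from the knob axis.
- block_plane: small hand plane, blue and black, 48 x 170 x 59 mm; not part of the job, leave it. Origin at the centre of its underside.
- tape_measure: yellow pocket tape, 33 x 94 x 63 mm; not part of the job, leave it. Origin at the centre of its underside.
- sanding_block: cork and red sanding block, 66 x 110 x 32 mm; not part of the job, leave it. Origin at the centre of its underside.

How it is judged:
On the way, in this order (a step that is already met when the one before it is completed fails the run):
1. the strip lies flat between the open jaws, one end well in, let go and not yet clamped (x of offcut_strip in the frame of vise between -0.07 and -0.028 m and angle between the y axis of offcut_strip and the x axis of vise, either way round below 0.2 rad and height (world z) of offcut_strip below 0.005 m and angle between offcut_strip's own z axis and vertical below 0.1 rad and y of offcut_strip in the frame of vise between 0.006 and 0.04 m and contact force between the fingers and offcut_strip below 0.1 N and contact force between sliding_jaw and offcut_strip below 2 N), for 0.2 s.
2. the red inner knob, in the gripper, has been turned until the pad presses on the strip (contact force between sliding_jaw and offcut_strip above 5 N and contact force between the fingers and inner_knob above 0.5 N), for 0.1 s.
At the end, for the whole second after the job is handed in: The strip lies flat and at rest against the fixed jaw, along the jaws within 0.2 rad, its inner end 10 to 52 mm past the middle of the jaws (the cross-bar stops it at 45), clamped with 6 to 16 N between pad and strip; the outer ring's mark is within 3.5 mm (0.13 rad) of its start (x of offcut_strip in the frame of vise between -0.07 and -0.028 m and angle between the y axis of offcut_strip and the x axis of vise, either way round below 0.2 rad and height (world z) of offcut_strip below 0.005 m and angle between offcut_strip's own z axis and vertical below 0.1 rad and y of offcut_strip in the frame of vise between 0.007 and 0.015 m and contact force between sliding_jaw and offcut_strip between 6 and 16 N and distance of ring_mark from where it was at the start of the episode below 0.0035 m and linear speed of offcut_strip below 0.01 m/s); the robot touches nothing.
It fails at once if the pad pressed the strip with more than 25 N (contact force between sliding_jaw and offcut_strip above 25 N).
It fails at once if the outer ring was shifted (its mark moved more than 4 mm) (distance of ring_mark from where it was at the start of the episode above 0.004 m).
It fails at once if another thing on the bench was moved more than 30 mm (distance of any of block_plane, tape_measure, sanding_block from where it was at the start of the episode above 0.03 m).
It also fails if it takes over 72 s, if anything falls off the work surface, if the arm or the gripper's body presses on something with over 40 N, if the wrist force passes 120 N, or if a joint passes its speed limit or range.

### The arm

A 6-joint arm with a two-finger parallel gripper is mounted at the origin on the work surface; the furniture and walls round the work are solid. World frame = base frame: x ahead of the robot, y to its left, z up, the work surface at z = 0. Lengths are in m, angles in rad, forces in N, time in s.
With the tool pointing down it reaches from about 0.3 to 0.775 m from the base axis. Payload 14.6 kg.
Tool frame: the origin (TCP) lies midway between the tips of the shut fingers; the grasp point (between the pads) lies 19 mm behind it; z points along the fingers, y is the line along which they close (so a half turn about z gives the same grasp; the last joint's range is limited). The gripper opens to 94 mm and grips with 3 to 60 N. Pads are 16 mm wide; open, the fingers measure 119 mm over their backs; the gripper's body (75 mm by 177 mm) begins 78 mm behind the grasp point.
Start: joints at [1.149, 0.3, 1.521, -0, 1.321, -0.067], TCP at [0.191, 0.516, 0.205] pointing down, gripper open.
Joint ranges: [-3.03, 3.03], [-0.79, 2.21], [0.23, 2.52], [-1.04, 4.18], [0, 3.07], [-2.55, 2.55]. Speed limits (rad/s): [2.22, 2.22, 2.57, 3.14, 3.14, 3.14].

### API

Orientations are given as a unit quaternion [x, y, z, w].
In Python, from rig import sensors, eyes, finish_job gives the robot as it stands.
- The arm moves only by the shell command python3 -m handwheel 'ROWS' [FORCE]. ROWS is JSON, a list of rows, each an object of numbers: "dx", "dy", "dz": the shift along the world's x, y, z in units of 25 mm (1.0 is 25 mm); "rx", "ry", "rz": the turn, a rotation vector about the world's x, y, z in units of 6 degrees (1.0 is 6 degrees); "gripper": the opening, from 0 (shut) to 1 (fully open). A call has 1 to 8 rows; each row shifts and turns the commanded pose from where the row before left it; what a row does not reach is not made up. A row lasts 1/12 s, in which the tool goes at most 41.7 mm and 7.16 degrees, less where a joint would pass 70% of its speed; a pose out of reach is approached as far as the arm can. A call is refused whole if a number of a shift passes 1 or a number of a turn 1, either way. A call with a gripper value outside its range is refused whole. The fingers move at their own pace and stop on an object; FORCE is the grip in N (left out, the last holds). Time passes only in rows, so rows that do not move let the fingers close. It gives the time, the measured TCP pose, the force, the opening and the grip force at its end, in the units of the state.
- sensors.get_state(): the state, without advancing time (a new reading comes with each control period).
- eyes.read_camera(name): name is "side" or "top" or "wrist"; returns the picture (480x640x3 uint8, blue, green, red); there is no depth.
- eyes.camera_model(name): a dict with "fov_y" (degrees; the focal length in pixels is half the picture's height over the tangent of half this angle, whatever the lens; pixels are square), "cx", "cy" (the principal point, pixels), "eye" and "attitude" of the camera in the world. Camera axes: x right, y down, z forward; pixel columns grow to the right and rows downward; lengths in m; the calibration is good to about 2 mm. A picture is of the moment at which its call begins: read the wrist's pose just before it. camera_model takes no time and is no camera call; for the wrist camera it gives the pose at the moment of the call.
- finish_job(): hands the job in; it is judged then, once.
The state is a dict: "clock": time; "joints": joint angles; "qvel": joint speeds; "tau": joint torques, N m; "ee_pos": TCP position; "tool_rot": TCP orientation; "contact_force": force on the tool from outside, world axes, zero at the start; "moment": the same for the moment, N m; "width": opening from 0.0 (shut) to 1.0 (fully open); "finger_force": force on a finger pad.
Only numpy, scipy, OpenCV 4.12 (cv2) and the standard library are available. Lean on these libraries where they do the work, as an engineer would, in place of code of your own. Each camera call takes 0.05 s, during which the arm holds its last target. There are 200 camera calls.

## Working session

There is one attempt and no reset: what is moved stays moved. The work goes in short steps, Python scripts to look and compute and a shell command to move; the robot and the scene stay as the last step left them, time stands still between calls to the robot, and variables do not carry over. Pictures are saved under pics/ and viewed, at most 10 in all, crops included, and the job is handed in when it is done.

```bash
mkdir -p pics; ls; python3 - <<'E'
from rig import sensors, eyes
import cv2,json
s=sensors.get_state();print(s)
for n in("top","side","wrist"):
    print(n,eyes.camera_model(n)); cv2.imwrite(f"pics/{n}0.png",eyes.read_camera(n))
E
```

```text
pics
{'clock': 0.0, 'joints': array([ 1.14937585e+00,  3.00450003e-01,  1.52159295e+00, -9.87418209e-06,
        1.32070968e+00, -6.65943511e-02]), 'qvel': array([ 0.00037268,  0.00097104, -0.00080671,  0.00060019, -0.00113847,
       -0.00075342]), 'tau': array([ 2.34013634e-03, -5.31807876e+01, -3.52752793e+01,  7.09980517e-02,
        2.41208839e-02, -1.26974728e-04]), 'ee_pos': array([0.19097636, 0.51549048, 0.20489289]), 'tool_rot': array([ 1.76482599e-01,  9.84303589e-01, -5.63963840e-04, -1.35480320e-04]), 'contact_force': array([ 0.56557744,  0.34753416, -0.03226172]), 'moment': array([-0.04862204,  0.05134032,  0.04439968]), 'finger_force': 0.0, 'width': 0.9995403058490981}
top {'fov_y': 55.464173883013835, 'cx': 318.5888535582741, 'cy': 237.5440449415657, 'eye': array([ 0.43437202, -0.00335582,  1.05171393]), 'attitude': array([ 0.70653662, -0.70298307,  0.04756903, -0.0660151 ])}
side {'fov_y': 53.80886453345288, 'cx': 310.2383663279335, 'cy': 249.83647288487407, 'eye': array([0.37542847, 0.71033795, 0.55038542]), 'attitude': array([-0.11364052,  0.86634708, -0.48112477,  0.07104592])}
wrist {'fov_y': 61.26659085467361, 'cx': 324.71211008790993, 'cy': 238.304819931369, 'eye': array([0.12610615, 0.53870153, 0.38336703]), 'attitude': array([0.81483393, 0.56681374, 0.06886848, 0.10012484])}
```

View pics/top0.png

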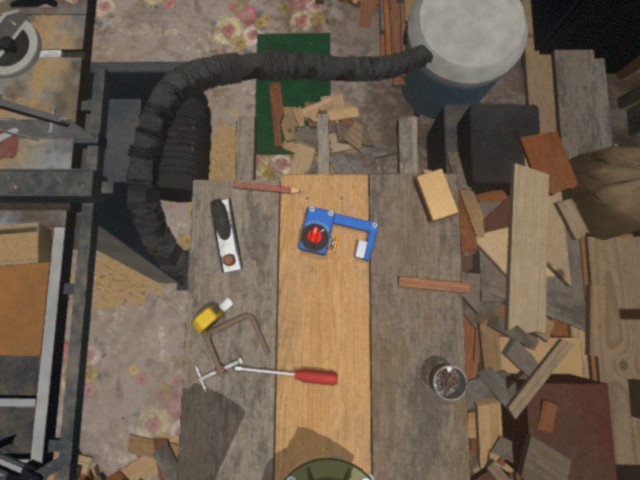

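View pics/side0.png

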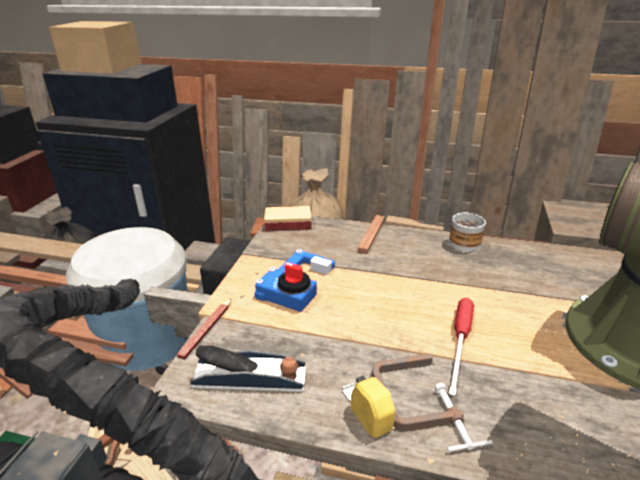

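The top view shows the clamp at (340,235), with its knob at (315,236) and its grey fixed jaw at (362,250). The strip is at (434,285), about 70 px long, and the mouth faces the robot. The plane, tape and sanding block are at (227,235), (210,316) and (437,195). The side view agrees.

```bash
cat > h.py <<'E'
import numpy as np, cv2
from scipy.spatial.transform import Rotation as R
from rig import sensors, eyes
def K(m):
    f=240/np.tan(np.radians(m["fov_y"])/2); return f,m["cx"],m["cy"]
def unproj(m,uv,z):
    f,cx,cy=K(m); uv=np.atleast_2d(uv).astype(float)
    d=R.from_quat(m["attitude"]).apply(np.c_[(uv[:,0]-cx)/f,(uv[:,1]-cy)/f,np.ones(len(uv))])
    return m["eye"]+d*((z-m["eye"][2])/d[:,2])[:,None]
def proj(m,P):
    f,cx,cy=K(m); p=R.from_quat(m["attitude"]).inv().apply(np.atleast_2d(P)-m["eye"])
    return np.c_[f*p[:,0]/p[:,2]+cx,f*p[:,1]/p[:,2]+cy]
E
python3 - <<'E'
from h import *
im=cv2.imread("pics/top0.png"); m=eyes.camera_model("top")
print("base",proj(m,[[0,0,0],[.4,0,0],[.6,.0,0]]))
c=im[270:300,390:480]; hsv=cv2.cvtColor(c,cv2.COLOR_BGR2HSV)
mask=((c[:,:,2].astype(int)-c[:,:,1])>35).astype(np.uint8)
cs=max(cv2.findContours(mask,0,1)[0],key=cv2.contourArea)+np.array([390,270])
r=cv2.minAreaRect(cs); b=unproj(m,cv2.boxPoints(r),.014); print(r,b,b.mean(0),np.linalg.norm(b-np.roll(b,1,0),axis=1))
cv2.imwrite("pics/crop1.png",cv2.resize(im[195:275,290:390],None,fx=7,fy=7,interpolation=cv2.INTER_CUBIC))
print(unproj(m,[[227,235],[210,316],[437,195],[446,380]],.03))
E
```

```text
base [[328.24355194 519.07984374]
 [328.90144078 327.02915193]
 [329.20071045 239.66644993]]
((434.03240966796875, 284.18121337890625), (70.9560775756836, 9.223614692687988), 5.806726932525635) [[ 0.49436678 -0.1561211   0.014     ]
 [ 0.51506268 -0.15865255  0.014     ]
 [ 0.49974456 -0.31632946  0.014     ]
 [ 0.47922863 -0.31332189  0.014     ]] [ 0.49710066 -0.23610625  0.014     ] [0.157928   0.02085014 0.15841923 0.02073521]
[[ 0.60533901  0.23310623  0.03      ]
 [ 0.42292381  0.26386557  0.03      ]
 [ 0.69945792 -0.24625201  0.03      ]
 [ 0.29146523 -0.25147676  0.03      ]]
```

View pics/crop1.png

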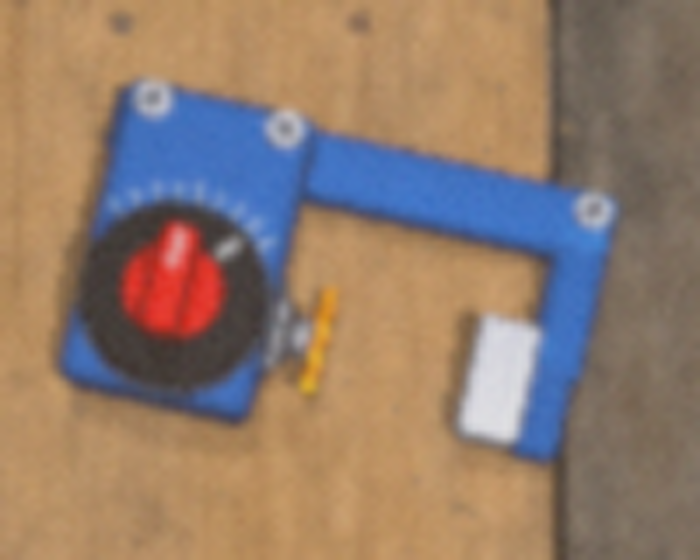

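View pics/wrist0.png

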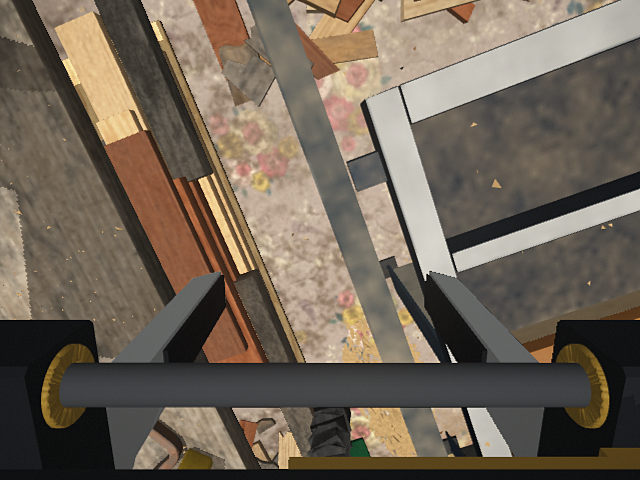

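The crop shows the clamp turned about 12° clockwise from world x. The knob axis is near crop (173,288), the ring mark near (230,247), the pad near (318,340) and the fixed-jaw face near (470,375). The wrist view only sees off the bench. The strip measures 158×21 mm, which matches, so I'm moving over it.

```bash

python3 -m handwheel '[{"dx":0.38,"dy":-0.94,"rz":-0.39},{"dx":0.38,"dy":-0.94,"rz":-0.39},{"dx":0.38,"dy":-0.94,"rz":-0.39},{"dx":0.38,"dy":-0.94,"rz":-0.39},{"dx":0.38,"dy":-0.94,"rz":-0.39},{"dx":0.38,"dy":-0.94,"rz":-0.39},{"dx":0.38,"dy":-0.94,"rz":-0.39},{"dx":0.38,"dy":-0.94,"rz":-0.39}]' >/dev/null
python3 -m handwheel '[{"dx":0.38,"dy":-0.94,"rz":-0.39},{"dx":0.38,"dy":-0.94,"rz":-0.39},{"dx":0.38,"dy":-0.94,"rz":-0.39},{"dx":0.38,"dy":-0.94,"rz":-0.39},{"dx":0.38,"dy":-0.94,"rz":-0.39},{"dx":0.38,"dy":-0.94,"rz":-0.39},{"dx":0.38,"dy":-0.94,"rz":-0.39},{"dx":0.38,"dy":-0.94,"rz":-0.39}]' >/dev/null
python3 -m handwheel '[{"dx":0.38,"dy":-0.94,"rz":-0.39},{"dx":0.38,"dy":-0.94,"rz":-0.39},{"dx":0.38,"dy":-0.94,"rz":-0.39},{"dx":0.38,"dy":-0.94,"rz":-0.39},{"dx":0.38,"dy":-0.94,"rz":-0.39},{"dx":0.38,"dy":-0.94,"rz":-0.39},{"dx":0.38,"dy":-0.94,"rz":-0.39},{"dx":0.38,"dy":-0.94,"rz":-0.39}]'
cat >> h.py <<'E'
def where():
    s=sensors.get_state(); r=R.from_quat(s["tool_rot"]).as_matrix()
    print("t %.2f pos %s head %.2f tilt(mrad) %s f %s m %s w %.1fmm ff %.1f j6 %.2f"%(s["clock"],s["ee_pos"].round(4),np.degrees(np.arctan2(r[1,1],r[0,1])),(r[:2,2]*1e3).round(1),s["contact_force"].round(1),s["moment"].round(2),s["width"]*94,s["finger_force"],s["joints"][5])); return s
def snap(n,name):
    m=eyes.camera_model(n); im=eyes.read_camera(n); cv2.imwrite(f"pics/{name}.png",im); return m,im
E
python3 - <<'E'
from h import *
where(); m,im=snap("wrist","w1"); print(m)
print(proj(m,[[.497,-.236,.014],[.6,.03,.076]]))
E
```

```text
t 0.15 pos [0.191  0.5156 0.205 ] head 69.67 tilt(mrad) [-0.3 -0.8] f [ 0.4 -0.3  0.5] m [-0.06 -0.05  0.  ] w 94.1mm ff 0.0 j6 -0.07
{'fov_y': 61.26659085467361, 'cx': 324.71211008790993, 'cy': 238.304819931369, 'eye': array([0.1261099 , 0.53870998, 0.38344534]), 'attitude': array([0.8148391 , 0.56680528, 0.06893819, 0.10008271])}
[[-151.35074167  644.91207295]
 [  43.11620621  715.94718797]]schema error: expected keys dx, dy, dz, rx, ry, rz, gripper
schema error: expected keys dx, dy, dz, rx, ry, rz, gripper
schema error: expected keys dx, dy, dz, rx, ry, rz, gripper
```

View pics/w1.png

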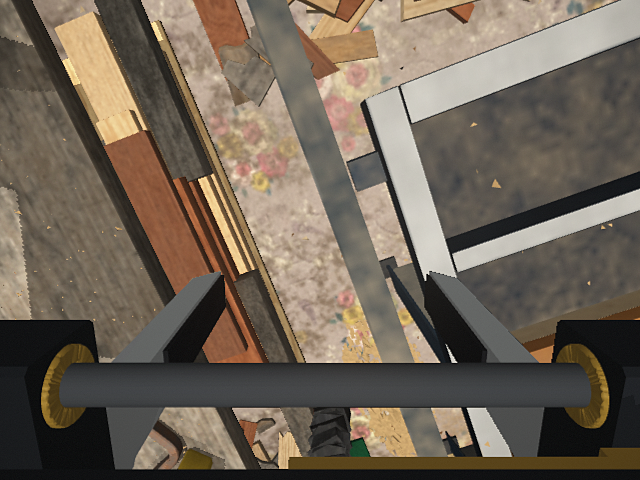

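The arm didn't move because every row needs all the keys, so this picture repeats the first wrist view. Resending with full rows.

```bash

python3 -m handwheel '[{"dx":0.4,"dy":-1,"dz":0,"rx":0,"ry":0,"rz":-0.4,"gripper":1},{"dx":0.4,"dy":-1,"dz":0,"rx":0,"ry":0,"rz":-0.4,"gripper":1},{"dx":0.4,"dy":-1,"dz":0,"rx":0,"ry":0,"rz":-0.4,"gripper":1},{"dx":0.4,"dy":-1,"dz":0,"rx":0,"ry":0,"rz":-0.4,"gripper":1},{"dx":0.4,"dy":-1,"dz":0,"rx":0,"ry":0,"rz":-0.4,"gripper":1},{"dx":0.4,"dy":-1,"dz":0,"rx":0,"ry":0,"rz":-0.4,"gripper":1},{"dx":0.4,"dy":-1,"dz":0,"rx":0,"ry":0,"rz":-0.4,"gripper":1},{"dx":0.4,"dy":-1,"dz":0,"rx":0,"ry":0,"rz":-0.4,"gripper":1}]'
python3 -m handwheel '[{"dx":0.4,"dy":-1,"dz":0,"rx":0,"ry":0,"rz":-0.4,"gripper":1},{"dx":0.4,"dy":-1,"dz":0,"rx":0,"ry":0,"rz":-0.4,"gripper":1},{"dx":0.4,"dy":-1,"dz":0,"rx":0,"ry":0,"rz":-0.4,"gripper":1},{"dx":0.4,"dy":-1,"dz":0,"rx":0,"ry":0,"rz":-0.4,"gripper":1},{"dx":0.4,"dy":-1,"dz":0,"rx":0,"ry":0,"rz":-0.4,"gripper":1},{"dx":0.4,"dy":-1,"dz":0,"rx":0,"ry":0,"rz":-0.4,"gripper":1},{"dx":0.4,"dy":-1,"dz":0,"rx":0,"ry":0,"rz":-0.4,"gripper":1},{"dx":0.4,"dy":-1,"dz":0,"rx":0,"ry":0,"rz":-0.4,"gripper":1}]' >/dev/null
python3 -m handwheel '[{"dx":0.4,"dy":-1,"dz":0,"rx":0,"ry":0,"rz":-0.4,"gripper":1},{"dx":0.4,"dy":-1,"dz":0,"rx":0,"ry":0,"rz":-0.4,"gripper":1},{"dx":0.4,"dy":-1,"dz":0,"rx":0,"ry":0,"rz":-0.4,"gripper":1},{"dx":0.4,"dy":-1,"dz":0,"rx":0,"ry":0,"rz":-0.4,"gripper":1},{"dx":0.4,"dy":-1,"dz":0,"rx":0,"ry":0,"rz":-0.4,"gripper":1},{"dx":0.4,"dy":-1,"dz":0,"rx":0,"ry":0,"rz":-0.4,"gripper":1},{"dx":0.4,"dy":-1,"dz":0,"rx":0,"ry":0,"rz":-0.4,"gripper":1},{"dx":0.4,"dy":-1,"dz":0,"rx":0,"ry":0,"rz":-0.4,"gripper":1}]'
python3 - <<'E'
from h import *
where(); m,im=snap("wrist","w2"); print(m["eye"],m["attitude"])
print(proj(m,[[.497,-.236,.014],[.6,.03,.076]]))
E
```

```text
clock: 0.87
ee_pos: [0.2712, 0.3145, 0.2054]
tool_rot: [0.339, 0.941, -0.0, 0.0]
contact_force: [0.4, 0.6, 0.2]
width: 0.997
finger_force: 0.0
clock: 2.2
ee_pos: [0.4313, -0.0857, 0.2054]
tool_rot: [0.63, 0.777, 0.0, 0.0]
contact_force: [0.6, 0.0, 0.5]
width: 1.003
finger_force: 0.0
t 2.20 pos [ 0.4313 -0.0857  0.2054] head 11.94 tilt(mrad) [ 0. -0.] f [0.6 0.  0.5] m [-0.05  0.01 -0.  ] w 94.2mm ff 0.0 j6 -0.49
[ 0.41725251 -0.01870699  0.38382254] [0.98722549 0.10295175 0.01264479 0.1209416 ]
[[357.17219562 368.46770073]
 [582.990371   123.46372292]]
```

View pics/w2.png

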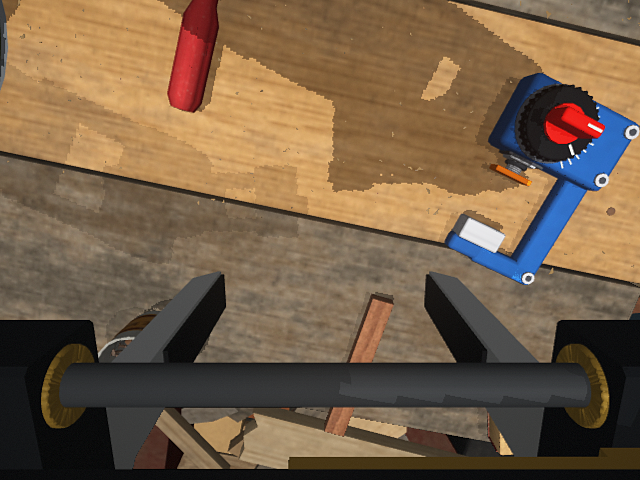

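The wrist view shows the strip's ends at about (383,296) and (336,433). The jaw face runs (466,215)–(505,233), the knob bar is near (583,122) with its white mark at (595,127), and the ring mark is near (572,155).

```bash
python3 - <<'E'
from h import *
m=eyes.camera_model("wrist"); t=eyes.camera_model("top")
a=unproj(m,[[382,296],[336,433]],.012); print("strip",a,a.mean(0),np.linalg.norm(a[0]-a[1]),np.degrees(np.arctan2(*(a[0]-a[1])[1::-1])))
tp=lambda c: unproj(t,np.array(c)/7+[290,195],.024)
for n,J in(("wrist",unproj(m,[[466,215],[505,233]],.024)),("top",tp([[480,315],[460,435]]))):
    d=J[1]-J[0]; print(n,"jaw",J.round(4),J.mean(0).round(4),"len",np.linalg.norm(d),"head",np.degrees(np.arctan2(d[1],d[0])))
print("cross-bar heading wrist",[np.degrees(np.arctan2(*(b-a)[1::-1])) for a,b in [unproj(m,[[602,181],[528,278]],.02),unproj(t,np.array([[153,98],[285,128]])/7+[290,195],.034)]])
print("knob wrist (583,122)@.076",unproj(m,[[581,121]],.076),"top (174,283)",unproj(t,np.array([[174,283]])/7+[290,195],.076), "ring top (172,295)@.048",unproj(t,np.array([[172,295]])/7+[290,195],.048))
im=cv2.imread("pics/w2.png"); cv2.imwrite("pics/w2c.png",cv2.resize(im[60:290,440:640],None,fx=2.6,fy=2.6,interpolation=cv2.INTER_CUBIC))
E
```

```text
strip [[ 0.50425872 -0.1580658   0.012     ]
 [ 0.49290526 -0.32096671  0.012     ]] [ 0.49858199 -0.23951625  0.012     ] 0.16329607237165752 86.01319150419832
wrist jaw [[ 0.5573 -0.0624  0.024 ]
 [ 0.5969 -0.0713  0.024 ]] [ 0.5771 -0.0669  0.024 ] len 0.040553122670949286 head -12.628919139543266
top jaw [[ 0.5957 -0.0669  0.024 ]
 [ 0.5564 -0.0601  0.024 ]] [ 0.576  -0.0635  0.024 ] len 0.03982299288551149 head 170.28806661834875
cross-bar heading wrist [np.float64(-109.33461995855059), np.float64(-102.98712090255789)]
knob wrist (583,122)@.076 [[0.59960608 0.02750011 0.076     ]] top (174,283) [[0.5972369  0.03087881 0.076     ]] ring top (172,295)@.048 [[0.59803488 0.03246583 0.048     ]]
```

```bash

python3 -m handwheel '[{"dx":0.33,"dy":-0.76,"dz":-0.5,"rx":0,"ry":0,"rz":-0.35,"gripper":1},{"dx":0.33,"dy":-0.76,"dz":-0.5,"rx":0,"ry":0,"rz":-0.35,"gripper":1},{"dx":0.33,"dy":-0.76,"dz":-0.5,"rx":0,"ry":0,"rz":-0.35,"gripper":0.8},{"dx":0.33,"dy":-0.76,"dz":-0.5,"rx":0,"ry":0,"rz":-0.35,"gripper":0.8},{"dx":0.33,"dy":-0.76,"dz":-0.5,"rx":0,"ry":0,"rz":-0.35,"gripper":0.8},{"dx":0.33,"dy":-0.76,"dz":-0.5,"rx":0,"ry":0,"rz":-0.35,"gripper":0.8},{"dx":0.33,"dy":-0.76,"dz":-0.5,"rx":0,"ry":0,"rz":-0.35,"gripper":0.8},{"dx":0.33,"dy":-0.76,"dz":-0.5,"rx":0,"ry":0,"rz":-0.35,"gripper":0.8}]' >/dev/null
python3 -m handwheel '[{"dx":0,"dy":0,"dz":-0.7,"rx":0,"ry":0,"rz":0,"gripper":0.7},{"dx":0,"dy":0,"dz":-0.7,"rx":0,"ry":0,"rz":0,"gripper":0.7},{"dx":0,"dy":0,"dz":-0.7,"rx":0,"ry":0,"rz":0,"gripper":0.7},{"dx":0,"dy":0,"dz":-0.7,"rx":0,"ry":0,"rz":0,"gripper":0.7},{"dx":0,"dy":0,"dz":-0.6,"rx":0,"ry":0,"rz":0,"gripper":0.7},{"dx":0,"dy":0,"dz":-0.4,"rx":0,"ry":0,"rz":0,"gripper":0.7},{"dx":0,"dy":0,"dz":-0.2,"rx":0,"ry":0,"rz":0,"gripper":0.7},{"dx":0,"dy":0,"dz":0,"rx":0,"ry":0,"rz":0,"gripper":0.7}]'
python3 - <<'E'
from h import *
where()
E
```

```text
clock: 3.58
ee_pos: [0.4967, -0.236, 0.0046]
tool_rot: [0.736, 0.677, -0.0, -0.001]
contact_force: [0.5, -0.6, 0.9]
width: 0.698
finger_force: 0.0
t 3.58 pos [ 0.4967 -0.236   0.0046] head -4.73 tilt(mrad) [-1.3  0.7] f [ 0.5 -0.6  0.9] m [-0.06  0.07  0.  ] w 65.6mm ff 0.0 j6 -0.43
```

```bash

python3 -m handwheel '[{"dx":0,"dy":0,"dz":0,"rx":0,"ry":0,"rz":0,"gripper":0},{"dx":0,"dy":0,"dz":0,"rx":0,"ry":0,"rz":0,"gripper":0},{"dx":0,"dy":0,"dz":0,"rx":0,"ry":0,"rz":0,"gripper":0},{"dx":0,"dy":0,"dz":0,"rx":0,"ry":0,"rz":0,"gripper":0},{"dx":0,"dy":0,"dz":0,"rx":0,"ry":0,"rz":0,"gripper":0},{"dx":0,"dy":0,"dz":0,"rx":0,"ry":0,"rz":0,"gripper":0},{"dx":0,"dy":0,"dz":0,"rx":0,"ry":0,"rz":0,"gripper":0},{"dx":0,"dy":0,"dz":0,"rx":0,"ry":0,"rz":0,"gripper":0}]' 20
python3 -m handwheel '[{"dx":0,"dy":0,"dz":0.5,"rx":0,"ry":0,"rz":0,"gripper":0},{"dx":0,"dy":0,"dz":0.5,"rx":0,"ry":0,"rz":0,"gripper":0},{"dx":0,"dy":0,"dz":0.5,"rx":0,"ry":0,"rz":0,"gripper":0},{"dx":0,"dy":0,"dz":0.5,"rx":0,"ry":0,"rz":0,"gripper":0},{"dx":0,"dy":0,"dz":0.5,"rx":0,"ry":0,"rz":0,"gripper":0},{"dx":0,"dy":0,"dz":0.5,"rx":0,"ry":0,"rz":0,"gripper":0},{"dx":0,"dy":0,"dz":0.5,"rx":0,"ry":0,"rz":0,"gripper":0},{"dx":0,"dy":0,"dz":0,"rx":0,"ry":0,"rz":0,"gripper":0}]'
python3 - <<'E'
from h import *
where()
m,im=snap("wrist","w3"); t,im2=snap("top","t3")
c=im2[150:330,380:500]
E
```

```text
clock: 4.25
ee_pos: [0.4971, -0.2363, 0.0056]
tool_rot: [0.736, 0.677, 0.0, 0.0]
contact_force: [-0.3, 0.8, 1.2]
width: 0.229
finger_force: 20.0
clock: 4.92
ee_pos: [0.4983, -0.2369, 0.0967]
tool_rot: [0.736, 0.677, 0.001, 0.002]
contact_force: [0.3, -0.7, 0.0]
width: 0.23
finger_force: 20.0
t 4.92 pos [ 0.4983 -0.2369  0.0967] head -4.73 tilt(mrad) [ 4.4 -2.5] f [ 0.3 -0.7  0. ] m [-0.1   0.08  0.08] w 21.6mm ff 20.0 j6 -0.43
```

View pics/w3.png

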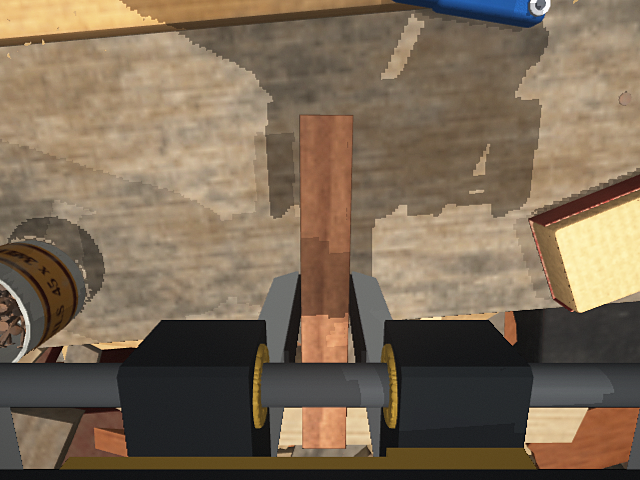

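The strip is held squarely, with its far end at (327,115). Next I work out its centre offset from the TCP and the placing move.

```bash
python3 - <<'E'
from h import *
m=eyes.camera_model("wrist"); s=where()
e=unproj(m,[[327,115],[324,449]],s["ee_pos"][2]+.009)[:,:2]; x=R.from_quat(s["tool_rot"]).as_matrix()[:2,0]
print((e-s["ee_pos"][:2])@x)
# strip centre offset along tool x
off=((e-s["ee_pos"][:2])@x); c=off[0]-.080; print("centre offset",c)
h=np.radians(-12.5); X=np.array([np.cos(h),np.sin(h)]);Y=np.array([-X[1],X[0]])
tgt=np.array([.577,-.065])-.047*X+.0155*Y; tcp=tgt+c*X  # tool x = -X after the turn
print(tgt,tcp,"units",(tcp-s["ee_pos"][:2])/.025,"rz",(77.5+4.73)/6)
E
```

```text
t 5.02 pos [ 0.4973 -0.2364  0.0938] head -4.73 tilt(mrad) [ 1.4 -0.8] f [ 0.5 -0.5 -0.9] m [-0.04  0.11  0.03] w 21.5mm ff 20.0 j6 -0.43
[ 0.07723786 -0.08109542]
centre offset -0.002762135656674214
[ 0.5344689  -0.03969475] [ 0.53177224 -0.03909691] units [1.37989046 7.89106118] rz 13.705
```

```bash

python3 -m handwheel '[{"dx":0.09,"dy":0.5,"dz":0.1,"rx":0,"ry":0,"rz":0.86,"gripper":0},{"dx":0.09,"dy":0.5,"dz":0.1,"rx":0,"ry":0,"rz":0.86,"gripper":0},{"dx":0.09,"dy":0.5,"dz":0.1,"rx":0,"ry":0,"rz":0.86,"gripper":0},{"dx":0.09,"dy":0.5,"dz":0.1,"rx":0,"ry":0,"rz":0.86,"gripper":0},{"dx":0.09,"dy":0.5,"dz":0,"rx":0,"ry":0,"rz":0.86,"gripper":0},{"dx":0.09,"dy":0.5,"dz":0,"rx":0,"ry":0,"rz":0.86,"gripper":0},{"dx":0.09,"dy":0.5,"dz":0,"rx":0,"ry":0,"rz":0.86,"gripper":0},{"dx":0.09,"dy":0.5,"dz":0,"rx":0,"ry":0,"rz":0.86,"gripper":0}]' >/dev/null
python3 -m handwheel '[{"dx":0.09,"dy":0.5,"dz":0,"rx":0,"ry":0,"rz":0.86,"gripper":0},{"dx":0.09,"dy":0.5,"dz":0,"rx":0,"ry":0,"rz":0.86,"gripper":0},{"dx":0.09,"dy":0.5,"dz":0,"rx":0,"ry":0,"rz":0.86,"gripper":0},{"dx":0.09,"dy":0.5,"dz":0,"rx":0,"ry":0,"rz":0.86,"gripper":0},{"dx":0.09,"dy":0.5,"dz":0,"rx":0,"ry":0,"rz":0.86,"gripper":0},{"dx":0.09,"dy":0.5,"dz":0,"rx":0,"ry":0,"rz":0.86,"gripper":0},{"dx":0.05,"dy":0.5,"dz":0,"rx":0,"ry":0,"rz":0.86,"gripper":0},{"dx":0.05,"dy":0.4,"dz":0,"rx":0,"ry":0,"rz":0.8,"gripper":0}]' >/dev/null
python3 -m handwheel '[{"dx":0,"dy":0,"dz":0,"rx":0,"ry":0,"rz":0,"gripper":0},{"dx":0,"dy":0,"dz":0,"rx":0,"ry":0,"rz":0,"gripper":0}]' >/dev/null
python3 - <<'E'
from h import *
where()
t,im=snap("top","t4"); m,w=snap("wrist","w4")
cv2.imwrite("pics/w4c.png",np.hstack([w[:360,120:520],cv2.resize(im[200:290,300:400],(400,360),interpolation=cv2.INTER_CUBIC)]))
E
```

```text
t 6.52 pos [ 0.5308 -0.0386  0.1025] head 77.37 tilt(mrad) [-0.8  0.1] f [-0.7 -0.4 -0.5] m [-0.02  0.01 -0.05] w 21.7mm ff 20.0 j6 -1.49
```

View pics/w4c.png

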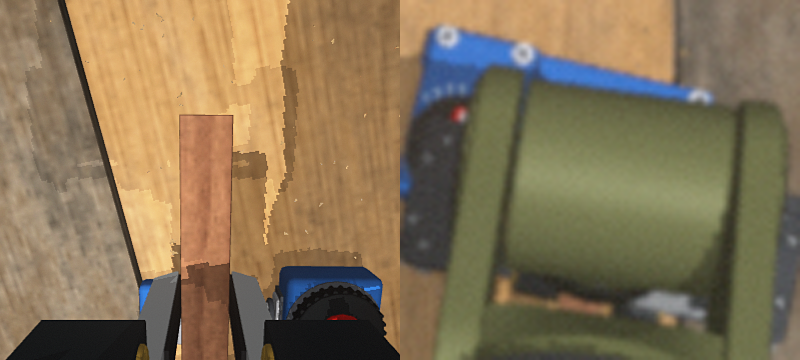

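The strip sits over the throat, parallel to the jaws. The fixed-jaw corner shows on the left at (145,290) and the housing on the right at (330,290), so I'm lowering in two stages.

```bash

python3 -m handwheel '[{"dx":0.03,"dy":0,"dz":-0.5,"rx":0,"ry":0,"rz":0,"gripper":0},{"dx":0,"dy":0,"dz":-0.5,"rx":0,"ry":0,"rz":0,"gripper":0},{"dx":0,"dy":0,"dz":-0.5,"rx":0,"ry":0,"rz":0,"gripper":0},{"dx":0,"dy":0,"dz":-0.5,"rx":0,"ry":0,"rz":0,"gripper":0},{"dx":0,"dy":0,"dz":-0.5,"rx":0,"ry":0,"rz":0,"gripper":0},{"dx":0,"dy":0,"dz":-0.4,"rx":0,"ry":0,"rz":0,"gripper":0},{"dx":0,"dy":0,"dz":-0.3,"rx":0,"ry":0,"rz":0,"gripper":0},{"dx":0,"dy":0,"dz":-0.1,"rx":0,"ry":0,"rz":0,"gripper":0}]'
python3 -m handwheel '[{"dx":0,"dy":0,"dz":-0.2,"rx":0,"ry":0,"rz":0,"gripper":0},{"dx":0,"dy":0,"dz":-0.2,"rx":0,"ry":0,"rz":0,"gripper":0},{"dx":0,"dy":0,"dz":-0.1,"rx":0,"ry":0,"rz":0,"gripper":0},{"dx":0,"dy":0,"dz":0,"rx":0,"ry":0,"rz":0,"gripper":0}]'
python3 - <<'E'
from h import *
where(); snap("side","s5")
E
```

```text
clock: 7.28
ee_pos: [0.5313, -0.039, 0.0193]
tool_rot: [0.11, 0.994, 0.0, -0.001]
contact_force: [-0.3, -1.0, 0.3]
width: 0.233
finger_force: 20.0
clock: 7.62
ee_pos: [0.5317, -0.0388, 0.0076]
tool_rot: [0.109, 0.994, -0.0, -0.0]
contact_force: [-0.3, 0.4, -0.4]
width: 0.231
finger_force: 20.0
t 7.62 pos [ 0.5317 -0.0388  0.0076] head 77.47 tilt(mrad) [-0.4  0. ] f [-0.3  0.4 -0.4] m [ 0.01 -0.   -0.02] w 21.7mm ff 20.0 j6 -1.49
```

```bash

python3 -m handwheel '[{"dx":0,"dy":0,"dz":-0.08,"rx":0,"ry":0,"rz":0,"gripper":0},{"dx":0,"dy":0,"dz":0,"rx":0,"ry":0,"rz":0,"gripper":0},{"dx":0,"dy":0,"dz":0,"rx":0,"ry":0,"rz":0,"gripper":0.4},{"dx":0,"dy":0,"dz":0,"rx":0,"ry":0,"rz":0,"gripper":0.4},{"dx":0,"dy":0,"dz":0,"rx":0,"ry":0,"rz":0,"gripper":0.4},{"dx":0,"dy":0,"dz":0,"rx":0,"ry":0,"rz":0,"gripper":0.4},{"dx":0,"dy":0,"dz":0,"rx":0,"ry":0,"rz":0,"gripper":0.4},{"dx":0,"dy":0,"dz":0,"rx":0,"ry":0,"rz":0,"gripper":0.4}]'
python3 -m handwheel '[{"dx":0,"dy":0,"dz":0.5,"rx":0,"ry":0,"rz":0,"gripper":0.4},{"dx":0,"dy":0,"dz":0.8,"rx":0,"ry":0,"rz":0,"gripper":0.4},{"dx":-0.5,"dy":0,"dz":1,"rx":0,"ry":0,"rz":0,"gripper":0.4},{"dx":-1,"dy":0,"dz":1,"rx":0,"ry":0,"rz":0,"gripper":0.4},{"dx":-1,"dy":0,"dz":1,"rx":0,"ry":0,"rz":0,"gripper":0.4},{"dx":-1,"dy":0,"dz":1,"rx":0,"ry":0,"rz":0,"gripper":0.4},{"dx":-1,"dy":0,"dz":0.5,"rx":0,"ry":0,"rz":0,"gripper":0.4},{"dx":0,"dy":0,"dz":0,"rx":0,"ry":0,"rz":0,"gripper":0.4}]'
python3 - <<'E'
from h import *
where(); 
t,im=snap("top","t6");m,w=snap("wrist","w6");sd,si=snap("side","s6"); np.set_printoptions(suppress=True)
print(proj(t,[.598,.031,.076]),proj(sd,[.598,.031,.076]),proj(m,[.598,.031,.076]))
cv2.imwrite("pics/v6.png",np.hstack([cv2.resize(im[195:275,290:370],(400,400),interpolation=cv2.INTER_CUBIC),cv2.resize(si[230:330,250:350],(400,400),interpolation=cv2.INTER_CUBIC)]))
E
```

```text
clock: 8.33
ee_pos: [0.5318, -0.0388, 0.006]
tool_rot: [0.109, 0.994, -0.0, 0.0]
contact_force: [0.4, -0.6, 0.2]
width: 0.399
finger_force: 0.0
clock: 9.0
ee_pos: [0.4176, -0.0388, 0.1536]
tool_rot: [0.109, 0.994, -0.0, 0.002]
contact_force: [-0.3, -0.3, 0.6]
width: 0.399
finger_force: 0.0
t 9.00 pos [ 0.4176 -0.0388  0.1536] head 77.47 tilt(mrad) [ 3.7 -0.7] f [-0.3 -0.3  0.6] m [0.08 0.   0.03] w 37.5mm ff 0.0 j6 -1.53
[[314.80424343 235.08129984]] [[294.87127304 264.86578548]] [[469.6976535  452.28521385]]
```

View pics/v6.png

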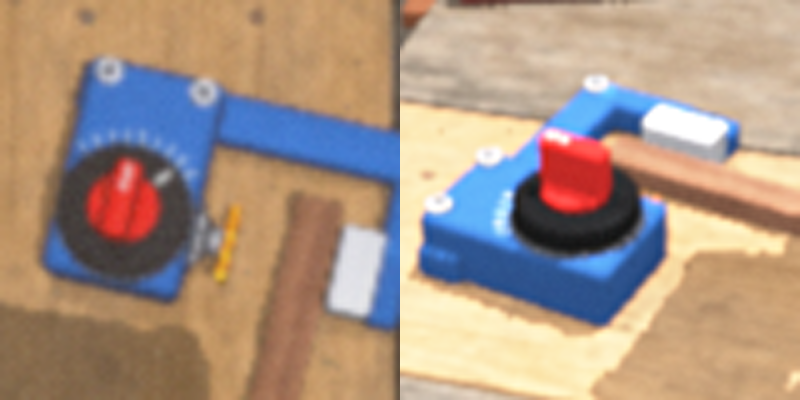

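The strip lies between the open jaws along the throat, about 5 mm from the fixed jaw in the left pane (gap at 340,270). The pad at (228,245) is well clear and the ring mark is still at (163,178). Next is a precise look at the knob from above.

```bash

python3 -m handwheel '[{"dx":1,"dy":0.22,"dz":0,"rx":0,"ry":0,"rz":0,"gripper":0.4},{"dx":1,"dy":0.22,"dz":0,"rx":0,"ry":0,"rz":0,"gripper":0.4},{"dx":1,"dy":0.22,"dz":0,"rx":0,"ry":0,"rz":0,"gripper":0.4},{"dx":1,"dy":0.22,"dz":0,"rx":0,"ry":0,"rz":0,"gripper":0.4},{"dx":1,"dy":0.22,"dz":0,"rx":0,"ry":0,"rz":0,"gripper":0.4},{"dx":1,"dy":0.22,"dz":0,"rx":0,"ry":0,"rz":0,"gripper":0.4},{"dx":1,"dy":0.22,"dz":0,"rx":0,"ry":0,"rz":0,"gripper":0.4},{"dx":1,"dy":0.22,"dz":0,"rx":0,"ry":0,"rz":0,"gripper":0.4}]' >/dev/null
python3 -m handwheel '[{"dx":1,"dy":0.22,"dz":0,"rx":0,"ry":0,"rz":0,"gripper":0.4},{"dx":0.7,"dy":0.22,"dz":0,"rx":0,"ry":0,"rz":0,"gripper":0.4},{"dx":0,"dy":0,"dz":0,"rx":0,"ry":0,"rz":0,"gripper":0.4},{"dx":0,"dy":0,"dz":0,"rx":0,"ry":0,"rz":0,"gripper":0.4}]'
python3 - <<'E'
from h import *
where(); np.set_printoptions(suppress=True)
m,w=snap("wrist","w7")
p=proj(m,[.598,.031,.076])[0]; print(p, m["eye"])
u,v=(p-[60,60]).astype(int); u=max(u,0);v=max(v,0); print("crop origin",u,v,"x5")
cv2.imwrite("pics/w7c.png",cv2.resize(w[v:v+120,u:u+150],None,fx=5,fy=5,interpolation=cv2.INTER_CUBIC))
E
```

```text
clock: 10.15
ee_pos: [0.662, 0.0166, 0.1484]
tool_rot: [0.109, 0.994, -0.0, -0.001]
contact_force: [-0.5, 0.7, -0.2]
width: 0.399
finger_force: 0.0
t 10.15 pos [0.662  0.0166 0.1484] head 77.50 tilt(mrad) [-2.9  0.1] f [-0.5  0.7 -0.2] m [ 0.05  0.01 -0.  ] w 37.5mm ff 0.0 j6 -1.38
[327.09220556 143.72007715] [0.594922   0.03043402 0.32695928]
crop origin 267 83 x5
```

View pics/w7c.png

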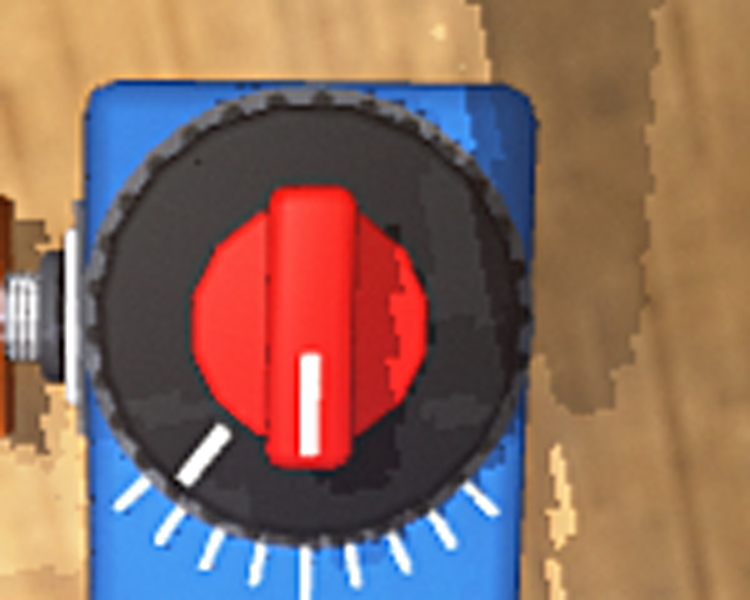

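The bar's top face runs (313,186)–(312,468) in the crop, so it is already square to the fingers and the turn is about 0. The ring mark is at (205,455).

```bash
python3 - <<'E'
from h import *
s=where(); m=eyes.camera_model("wrist")
f=lambda c,z: unproj(m,np.array(c)/5+[267,83],z)[:,:2]
b=f([[313,186],[312,468]],.076); d=b[1]-b[0]
print("bar",b,b.mean(0),np.linalg.norm(d),np.degrees(np.arctan2(-d[1],-d[0])))
print("ring c",f([[313,318]],.048),"mark",f([[205,455]],.048))
for k in (b.mean(0),): print("units",(k-s["ee_pos"][:2])/.025,(.057-s["ee_pos"][2])/.025)
E
```

```text
t 10.20 pos [0.6615 0.0163 0.149 ] head 77.49 tilt(mrad) [-2.6  0.1] f [ 0.2  0.8 -0.8] m [ 0.09  0.03 -0.  ] w 38.0mm ff 0.0 j6 -1.38
bar [[0.58453606 0.03516526]
 [0.6171267  0.02788353]] [0.60083138 0.03152439] 0.033394212036459314 167.40525329754038
ring c [[0.60011762 0.03205697]] mark [[0.61475973 0.01372183]]
units [-2.42781429  0.60798031] -3.678910553879975
```

```bash

python3 -m handwheel '[{"dx":-0.8,"dy":0.2,"dz":0,"rx":0,"ry":0,"rz":0,"gripper":0.4},{"dx":-0.8,"dy":0.2,"dz":0,"rx":0,"ry":0,"rz":0,"gripper":0.4},{"dx":-0.8,"dy":0.2,"dz":0,"rx":0,"ry":0,"rz":0,"gripper":0.4},{"dx":-0.05,"dy":0.01,"dz":0,"rx":0,"ry":0,"rz":0,"gripper":0.4},{"dx":0,"dy":0,"dz":-0.4,"rx":0,"ry":0,"rz":0,"gripper":0.4},{"dx":0,"dy":0,"dz":-0.4,"rx":0,"ry":0,"rz":0,"gripper":0.4},{"dx":0,"dy":0,"dz":-0.2,"rx":0,"ry":0,"rz":0,"gripper":0.4},{"dx":0,"dy":0,"dz":0,"rx":0,"ry":0,"rz":0,"gripper":0.4}]'
python3 -m handwheel '[{"dx":0,"dy":0,"dz":-0.5,"rx":0,"ry":0,"rz":0,"gripper":0.4},{"dx":0,"dy":0,"dz":-0.5,"rx":0,"ry":0,"rz":0,"gripper":0.4},{"dx":0,"dy":0,"dz":-0.5,"rx":0,"ry":0,"rz":0,"gripper":0.4},{"dx":0,"dy":0,"dz":-0.5,"rx":0,"ry":0,"rz":0,"gripper":0.4},{"dx":0,"dy":0,"dz":-0.4,"rx":0,"ry":0,"rz":0,"gripper":0.4},{"dx":0,"dy":0,"dz":-0.2,"rx":0,"ry":0,"rz":0,"gripper":0.4},{"dx":0,"dy":0,"dz":0,"rx":0,"ry":0,"rz":0,"gripper":0.4},{"dx":0,"dy":0,"dz":0,"rx":0,"ry":0,"rz":0,"gripper":0.4}]'
python3 - <<'E'
from h import *
where()
E
```

```text
clock: 10.87
ee_pos: [0.6002, 0.0312, 0.1236]
tool_rot: [0.109, 0.994, -0.0, -0.002]
contact_force: [-0.7, 0.6, -1.1]
width: 0.397
finger_force: 0.0
clock: 11.53
ee_pos: [0.6007, 0.0315, 0.0609]
tool_rot: [0.109, 0.994, -0.0, -0.0]
contact_force: [0.2, 0.1, 1.0]
width: 0.398
finger_force: 0.0
t 11.53 pos [0.6007 0.0315 0.0609] head 77.47 tilt(mrad) [-0. -0.] f [0.2 0.1 1. ] m [ 0.07  0.03 -0.02] w 37.4mm ff 0.0 j6 -1.36
```

```bash

python3 -m handwheel '[{"dx":0,"dy":0,"dz":-0.13,"rx":0,"ry":0,"rz":0,"gripper":0.4},{"dx":0,"dy":0,"dz":0,"rx":0,"ry":0,"rz":0,"gripper":0.3},{"dx":0,"dy":0,"dz":0,"rx":0,"ry":0,"rz":0,"gripper":0},{"dx":0,"dy":0,"dz":0,"rx":0,"ry":0,"rz":0,"gripper":0},{"dx":0,"dy":0,"dz":0,"rx":0,"ry":0,"rz":0,"gripper":0},{"dx":0,"dy":0,"dz":0,"rx":0,"ry":0,"rz":0,"gripper":0},{"dx":0,"dy":0,"dz":0,"rx":0,"ry":0,"rz":0,"gripper":0},{"dx":0,"dy":0,"dz":0,"rx":0,"ry":0,"rz":0,"gripper":0}]' 10
python3 -m handwheel '[{"dx":0,"dy":0,"dz":0,"rx":0,"ry":0,"rz":0,"gripper":0},{"dx":0,"dy":0,"dz":0,"rx":0,"ry":0,"rz":0,"gripper":0},{"dx":0,"dy":0,"dz":0,"rx":0,"ry":0,"rz":0,"gripper":0},{"dx":0,"dy":0,"dz":0,"rx":0,"ry":0,"rz":0,"gripper":0}]' 50
python3 - <<'E'
from h import *
where()
E
```

```text
clock: 12.2
ee_pos: [0.6009, 0.0324, 0.058]
tool_rot: [0.109, 0.994, 0.001, 0.0]
contact_force: [1.5, 6.7, 0.1]
width: 0.116
finger_force: 10.0
clock: 12.53
ee_pos: [0.6009, 0.0324, 0.058]
tool_rot: [0.109, 0.994, 0.001, 0.0]
contact_force: [1.4, 7.0, 0.1]
width: 0.112
finger_force: 50.0
t 12.53 pos [0.6009 0.0324 0.058 ] head 77.47 tilt(mrad) [1.  1.3] f [1.4 7.  0.1] m [ 1.14 -0.28 -0.11] w 10.5mm ff 50.0 j6 -1.36
```

Gripped: the bar sits 0.9 mm further in y than measured, giving 7 N sideways. I'll re-centre and turn the first 48°, which is safely below contact.

```bash

python3 -m handwheel '[{"dx":0.01,"dy":0.036,"dz":0,"rx":0,"ry":0,"rz":0,"gripper":0},{"dx":0,"dy":0,"dz":0,"rx":0,"ry":0,"rz":0,"gripper":0},{"dx":0,"dy":0,"dz":0,"rx":0,"ry":0,"rz":0,"gripper":0}]' >/dev/null;  python3 -c "from h import *;where()"
python3 -m handwheel '[{"dx":0,"dy":0,"dz":0,"rx":0,"ry":0,"rz":-0.5,"gripper":0},{"dx":0,"dy":0,"dz":0,"rx":0,"ry":0,"rz":-0.5,"gripper":0},{"dx":0,"dy":0,"dz":0,"rx":0,"ry":0,"rz":-0.5,"gripper":0},{"dx":0,"dy":0,"dz":0,"rx":0,"ry":0,"rz":-0.5,"gripper":0}]' >/dev/null;  python3 -c "from h import *;where()"
python3 -m handwheel '[{"dx":0,"dy":0,"dz":0,"rx":0,"ry":0,"rz":-0.5,"gripper":0},{"dx":0,"dy":0,"dz":0,"rx":0,"ry":0,"rz":-0.5,"gripper":0},{"dx":0,"dy":0,"dz":0,"rx":0,"ry":0,"rz":-0.5,"gripper":0},{"dx":0,"dy":0,"dz":0,"rx":0,"ry":0,"rz":-0.5,"gripper":0}]' >/dev/null;  python3 -c "from h import *;where()"
python3 -m handwheel '[{"dx":0,"dy":0,"dz":0,"rx":0,"ry":0,"rz":-0.5,"gripper":0},{"dx":0,"dy":0,"dz":0,"rx":0,"ry":0,"rz":-0.5,"gripper":0},{"dx":0,"dy":0,"dz":0,"rx":0,"ry":0,"rz":-0.5,"gripper":0},{"dx":0,"dy":0,"dz":0,"rx":0,"ry":0,"rz":-0.5,"gripper":0}]' >/dev/null;  python3 -c "from h import *;where()"
python3 -m handwheel '[{"dx":0,"dy":0,"dz":0,"rx":0,"ry":0,"rz":-0.5,"gripper":0},{"dx":0,"dy":0,"dz":0,"rx":0,"ry":0,"rz":-0.5,"gripper":0},{"dx":0,"dy":0,"dz":0,"rx":0,"ry":0,"rz":-0.5,"gripper":0},{"dx":0,"dy":0,"dz":0,"rx":0,"ry":0,"rz":-0.5,"gripper":0}]' >/dev/null;  python3 -c "from h import *;where()"
```

```text
t 12.78 pos [0.6009 0.0325 0.058 ] head 77.47 tilt(mrad) [0.4 0.2] f [-1.3  2.2  2.6] m [ 0.36  0.07 -0.05] w 10.8mm ff 50.0 j6 -1.36
t 13.12 pos [0.6009 0.0325 0.058 ] head 65.35 tilt(mrad) [0.3 0.1] f [-0.6  2.1  3.6] m [0.3  0.11 0.2 ] w 10.8mm ff 50.1 j6 -1.15
t 13.45 pos [0.6009 0.0324 0.0579] head 53.35 tilt(mrad) [0.3 0. ] f [-0.5  2.4  3.3] m [0.22 0.19 0.2 ] w 10.3mm ff 50.1 j6 -0.94
t 13.78 pos [0.6009 0.0323 0.058 ] head 41.34 tilt(mrad) [ 0.2 -0.1] f [-1.3  1.3  2.4] m [0.17 0.27 0.21] w 10.6mm ff 50.1 j6 -0.73
t 14.12 pos [0.6008 0.0323 0.058 ] head 29.34 tilt(mrad) [ 0.1 -0.1] f [-0.4  1.2  4. ] m [0.06 0.34 0.22] w 10.6mm ff 50.1 j6 -0.52
```

The torque reads a clean 0.20–0.22 N m free-running. I'll continue with readings every 6°.

```bash

python3 -m handwheel '[{"dx":0,"dy":0,"dz":0,"rx":0,"ry":0,"rz":-0.5,"gripper":0},{"dx":0,"dy":0,"dz":0,"rx":0,"ry":0,"rz":-0.5,"gripper":0},{"dx":0,"dy":0,"dz":0,"rx":0,"ry":0,"rz":-0.5,"gripper":0},{"dx":0,"dy":0,"dz":0,"rx":0,"ry":0,"rz":-0.5,"gripper":0}]' >/dev/null;  python3 -c "from h import *;where()"
python3 -m handwheel '[{"dx":0,"dy":0,"dz":0,"rx":0,"ry":0,"rz":-0.5,"gripper":0},{"dx":0,"dy":0,"dz":0,"rx":0,"ry":0,"rz":-0.5,"gripper":0},{"dx":0,"dy":0,"dz":0,"rx":0,"ry":0,"rz":-0.5,"gripper":0},{"dx":0,"dy":0,"dz":0,"rx":0,"ry":0,"rz":-0.5,"gripper":0}]' >/dev/null;  python3 -c "from h import *;where()"
python3 -m handwheel '[{"dx":0,"dy":0,"dz":0,"rx":0,"ry":0,"rz":-0.5,"gripper":0},{"dx":0,"dy":0,"dz":0,"rx":0,"ry":0,"rz":-0.5,"gripper":0}]' >/dev/null;  python3 -c "from h import *;where()"
python3 -m handwheel '[{"dx":0,"dy":0,"dz":0,"rx":0,"ry":0,"rz":-0.5,"gripper":0},{"dx":0,"dy":0,"dz":0,"rx":0,"ry":0,"rz":-0.5,"gripper":0}]' >/dev/null;  python3 -c "from h import *;where()"
```

```text
t 14.45 pos [0.6008 0.0323 0.0579] head 17.34 tilt(mrad) [-0.1 -0.2] f [-2.4  1.4  3.3] m [0.03 0.51 0.24] w 10.6mm ff 50.1 j6 -0.31
t 14.78 pos [0.6007 0.0323 0.058 ] head 5.34 tilt(mrad) [-0.2 -0.2] f [-2.7  0.9  4.7] m [0.05 0.52 0.16] w 10.2mm ff 50.1 j6 -0.10
t 14.95 pos [0.6007 0.0323 0.058 ] head -0.66 tilt(mrad) [-0.2 -0.2] f [-2.7  0.9  4.7] m [0.07 0.64 0.21] w 10.3mm ff 50.1 j6 0.00
t 15.12 pos [0.6006 0.0323 0.0579] head -6.66 tilt(mrad) [-0.4 -0.2] f [-3.4  0.6  3.7] m [0.07 0.66 0.2 ] w 10.4mm ff 50.1 j6 0.11
```

```bash
cat > r.py <<'E'
from h import *
s=sensors.get_state(); r=R.from_quat(s["tool_rot"]).as_matrix()
t=np.radians(77.47)-np.arctan2(r[1,1],r[0,1]); t%=2*np.pi
l="%.3f %.4f"%(t,s["moment"][2]); print(l,s["contact_force"].round(1)); open("log.txt","a").write(l+"\n")
E
for i in 1; do :; done
A=1
python3 -m handwheel '[{"dx":0,"dy":0,"dz":0,"rx":0,"ry":0,"rz":-0.5,"gripper":0}]' >/dev/null; python3 r.py
python3 -m handwheel '[{"dx":0,"dy":0,"dz":0,"rx":0,"ry":0,"rz":-0.5,"gripper":0}]' >/dev/null; python3 r.py
python3 -m handwheel '[{"dx":0,"dy":0,"dz":0,"rx":0,"ry":0,"rz":-0.5,"gripper":0}]' >/dev/null; python3 r.py
python3 -m handwheel '[{"dx":0,"dy":0,"dz":0,"rx":0,"ry":0,"rz":-0.5,"gripper":0}]' >/dev/null; python3 r.py
python3 -m handwheel '[{"dx":0,"dy":0,"dz":0,"rx":0,"ry":0,"rz":-0.5,"gripper":0}]' >/dev/null; python3 r.py
python3 -m handwheel '[{"dx":0,"dy":0,"dz":0,"rx":0,"ry":0,"rz":-0.5,"gripper":0}]' >/dev/null; python3 r.py
python3 -m handwheel '[{"dx":0,"dy":0,"dz":0,"rx":0,"ry":0,"rz":-0.5,"gripper":0}]' >/dev/null; python3 r.py
python3 -m handwheel '[{"dx":0,"dy":0,"dz":0,"rx":0,"ry":0,"rz":-0.5,"gripper":0}]' >/dev/null; python3 r.py
```

```text
1.521 0.2051 [-2.6  0.6  4.3]
1.573 0.2058 [-2.3  0.5  4.6]
1.625 0.2238 [-4.4  0.9  4.6]
1.678 0.1846 [-2.9  0.8  5.2]
1.730 0.1860 [-4.1  0.7  4.2]
1.782 0.1746 [-3.5  1.1  4.9]
1.835 0.1835 [-4.2  1.4  5.1]
1.887 0.2497 [-3.7  1.   5.3]
```

```bash

python3 -m handwheel '[{"dx":0,"dy":0,"dz":0,"rx":0,"ry":0,"rz":-0.5,"gripper":0}]' >/dev/null; python3 r.py
python3 -m handwheel '[{"dx":0,"dy":0,"dz":0,"rx":0,"ry":0,"rz":-0.5,"gripper":0}]' >/dev/null; python3 r.py
python3 -m handwheel '[{"dx":0,"dy":0,"dz":0,"rx":0,"ry":0,"rz":-0.5,"gripper":0}]' >/dev/null; python3 r.py
python3 -m handwheel '[{"dx":0,"dy":0,"dz":0,"rx":0,"ry":0,"rz":-0.5,"gripper":0}]' >/dev/null; python3 r.py
```

```text
1.940 0.2169 [-3.5  0.9  4.5]
1.992 0.2268 [-4.   0.3  4.9]
2.044 0.1814 [-3.8  0.9  5.3]
2.097 0.2131 [-4.5  0.9  5.1]
```

```bash

python3 -m handwheel '[{"dx":0,"dy":0,"dz":0,"rx":0,"ry":0,"rz":-0.5,"gripper":0}]' >/dev/null; python3 r.py
python3 -m handwheel '[{"dx":0,"dy":0,"dz":0,"rx":0,"ry":0,"rz":-0.5,"gripper":0}]' >/dev/null; python3 r.py
python3 -m handwheel '[{"dx":0,"dy":0,"dz":0,"rx":0,"ry":0,"rz":-0.5,"gripper":0}]' >/dev/null; python3 r.py
python3 -m handwheel '[{"dx":0,"dy":0,"dz":0,"rx":0,"ry":0,"rz":-0.5,"gripper":0}]' >/dev/null; python3 r.py
python3 -m handwheel '[{"dx":0,"dy":0,"dz":0,"rx":0,"ry":0,"rz":-0.5,"gripper":0}]' >/dev/null; python3 r.py
```

```text
2.149 0.2363 [-4.1  1.7  5.2]
2.201 0.2707 [-5.2  1.7  5.2]
2.254 0.2101 [-5.   1.3  5. ]
2.306 0.2440 [-4.2  0.6  4.8]
2.358 0.2091 [-4.1  1.4  5.9]
```

```bash

python3 -m handwheel '[{"dx":0,"dy":0,"dz":0,"rx":0,"ry":0,"rz":-0.25,"gripper":0}]' >/dev/null; python3 r.py
python3 -m handwheel '[{"dx":0,"dy":0,"dz":0,"rx":0,"ry":0,"rz":-0.25,"gripper":0}]' >/dev/null; python3 r.py
python3 -m handwheel '[{"dx":0,"dy":0,"dz":0,"rx":0,"ry":0,"rz":-0.25,"gripper":0}]' >/dev/null; python3 r.py
python3 -m handwheel '[{"dx":0,"dy":0,"dz":0,"rx":0,"ry":0,"rz":-0.25,"gripper":0}]' >/dev/null; python3 r.py
python3 -m handwheel '[{"dx":0,"dy":0,"dz":0,"rx":0,"ry":0,"rz":-0.25,"gripper":0}]' >/dev/null; python3 r.py
```

```text
2.385 0.2172 [-4.1  1.9  5.3]
2.410 0.2078 [-5.1  0.4  5.4]
2.436 0.2532 [-4.2  0.7  5.8]
2.462 0.2256 [-4.2  0.3  5.5]
2.488 0.2068 [-4.4  1.1  5.5]
```

```bash

python3 -m handwheel '[{"dx":0,"dy":0,"dz":0,"rx":0,"ry":0,"rz":-0.3,"gripper":0}]' >/dev/null; python3 r.py
python3 -m handwheel '[{"dx":0,"dy":0,"dz":0,"rx":0,"ry":0,"rz":-0.3,"gripper":0}]' >/dev/null; python3 r.py
python3 -m handwheel '[{"dx":0,"dy":0,"dz":0,"rx":0,"ry":0,"rz":-0.3,"gripper":0}]' >/dev/null; python3 r.py
python3 -m handwheel '[{"dx":0,"dy":0,"dz":0,"rx":0,"ry":0,"rz":-0.3,"gripper":0}]' >/dev/null; python3 r.py
python3 -m handwheel '[{"dx":0,"dy":0,"dz":0,"rx":0,"ry":0,"rz":-0.3,"gripper":0}]' >/dev/null; python3 r.py
python3 -m handwheel '[{"dx":0,"dy":0,"dz":0,"rx":0,"ry":0,"rz":-0.3,"gripper":0}]' >/dev/null; python3 r.py
python3 -c "from h import *;where()"
```

```text
2.519 0.1872 [-4.1  1.   5. ]
2.551 0.1662 [-4.5  1.3  5.4]
2.582 0.2687 [-4.3  1.9  5.4]
2.614 0.2172 [-4.8  2.4  5.3]
2.645 0.2380 [-4.3  2.1  6.2]
2.677 0.2961 [-5.5  2.2  6.4]
t 17.45 pos [0.6004 0.0325 0.0579] head -75.89 tilt(mrad) [-1.   0.1] f [-5.5  2.2  6.4] m [0.38 1.03 0.3 ] w 10.6mm ff 50.1 j6 1.32
```

```bash
cat > fit.py <<'E'
import numpy as np
d=np.loadtxt("log.txt"); c=np.linspace(1.5,3,301)
best=[(((d[:,1]-np.mean(d[:,1]-.4*np.maximum(d[:,0]-k,0))-.4*np.maximum(d[:,0]-k,0))**2).sum(),k) for k in c]
e=np.array(best); i=e[:,0].argmin(); s2=e[i,0]/(len(d)-2); ok=e[e[:,0]<e[i,0]+s2*1,1]
print("contact",e[i,1],"1-sigma",ok.min(),ok.max(),"std",s2**.5,"target",e[i,1]+.275)
E
python3 -m handwheel '[{"dx":0,"dy":0,"dz":0,"rx":0,"ry":0,"rz":-0.2,"gripper":0}]' >/dev/null; python3 r.py
python3 -m handwheel '[{"dx":0,"dy":0,"dz":0,"rx":0,"ry":0,"rz":-0.2,"gripper":0}]' >/dev/null; python3 r.py
python3 -m handwheel '[{"dx":0,"dy":0,"dz":0,"rx":0,"ry":0,"rz":-0.2,"gripper":0}]' >/dev/null; python3 r.py
python3 -m handwheel '[{"dx":0,"dy":0,"dz":0,"rx":0,"ry":0,"rz":-0.2,"gripper":0}]' >/dev/null; python3 r.py
python3 fit.py
```

```text
2.698 0.2040 [-3.6  2.6  4.8]
2.718 0.2508 [-6.1  2.9  5.1]
2.739 0.2793 [-5.   2.   5.6]
2.760 0.3246 [-4.3  0.7  5.5]
contact 2.56 1-sigma 2.54 2.6 std 0.029378818191570157 target 2.835
```

```bash

python3 -m handwheel '[{"dx":0,"dy":0,"dz":0,"rx":0,"ry":0,"rz":-0.15,"gripper":0}]' >/dev/null; python3 r.py
python3 -m handwheel '[{"dx":0,"dy":0,"dz":0,"rx":0,"ry":0,"rz":-0.15,"gripper":0}]' >/dev/null; python3 r.py
python3 -m handwheel '[{"dx":0,"dy":0,"dz":0,"rx":0,"ry":0,"rz":-0.15,"gripper":0}]' >/dev/null; python3 r.py
python3 -m handwheel '[{"dx":0,"dy":0,"dz":0,"rx":0,"ry":0,"rz":-0.15,"gripper":0}]' >/dev/null; python3 r.py
python3 fit.py
```

```text
2.776 0.2544 [-4.4  2.1  5.9]
2.791 0.3049 [-5.1  2.7  5.5]
2.807 0.2710 [-5.5  2.   5.4]
2.822 0.3221 [-5.4  2.4  6.1]
contact 2.5949999999999998 1-sigma 2.5549999999999997 2.62 std 0.029124515760792547 target 2.8699999999999997
```

```bash

python3 -m handwheel '[{"dx":0,"dy":0,"dz":0,"rx":0,"ry":0,"rz":-0.12,"gripper":0}]' >/dev/null; python3 r.py
python3 -m handwheel '[{"dx":0,"dy":0,"dz":0,"rx":0,"ry":0,"rz":-0.12,"gripper":0}]' >/dev/null; python3 r.py
python3 -m handwheel '[{"dx":0,"dy":0,"dz":0,"rx":0,"ry":0,"rz":-0.12,"gripper":0}]' >/dev/null; python3 r.py
python3 fit.py; python3 -c "from h import *;where()"
```

```text
2.835 0.3732 [-4.8  2.   5. ]
2.847 0.3310 [-4.7  2.6  4.7]
2.860 0.3184 [-5.1  2.   5.2]
contact 2.565 1-sigma 2.545 2.5949999999999998 std 0.029493824717484445 target 2.84
t 18.37 pos [0.6004 0.0325 0.0579] head -86.39 tilt(mrad) [-1.   0.2] f [-5.1  2.   5.2] m [0.42 1.06 0.32] w 10.6mm ff 50.1 j6 1.50
```

```bash

python3 -m handwheel '[{"dx":0,"dy":0,"dz":0,"rx":0,"ry":0,"rz":0,"gripper":0.35},{"dx":0,"dy":0,"dz":0,"rx":0,"ry":0,"rz":0,"gripper":0.35},{"dx":0,"dy":0,"dz":0,"rx":0,"ry":0,"rz":0,"gripper":0.35},{"dx":0,"dy":0,"dz":0,"rx":0,"ry":0,"rz":0,"gripper":0.35},{"dx":0,"dy":0,"dz":0,"rx":0,"ry":0,"rz":0,"gripper":0.35},{"dx":0,"dy":0,"dz":0.2,"rx":0,"ry":0,"rz":0,"gripper":0.35},{"dx":0,"dy":0,"dz":0.4,"rx":0,"ry":0,"rz":0,"gripper":0.35},{"dx":0,"dy":0,"dz":0.8,"rx":0,"ry":0,"rz":0,"gripper":0.35}]'
python3 -m handwheel '[{"dx":0,"dy":0,"dz":1,"rx":0,"ry":0,"rz":0,"gripper":0.35},{"dx":-0.5,"dy":0.3,"dz":1,"rx":0,"ry":0,"rz":0,"gripper":0.35},{"dx":-1,"dy":0.8,"dz":0.5,"rx":0,"ry":0,"rz":0,"gripper":0.35},{"dx":-1,"dy":1,"dz":0.5,"rx":0,"ry":0,"rz":0,"gripper":0.35},{"dx":-1,"dy":1,"dz":0,"rx":0,"ry":0,"rz":0,"gripper":0.35},{"dx":-1,"dy":1,"dz":0,"rx":0,"ry":0,"rz":0,"gripper":0.35},{"dx":-1,"dy":1,"dz":0,"rx":0,"ry":0,"rz":0,"gripper":0.35},{"dx":-1,"dy":1,"dz":0,"rx":0,"ry":0,"rz":0,"gripper":0.35}]'
python3 -m handwheel '[{"dx":-0.5,"dy":1,"dz":0,"rx":0,"ry":0,"rz":0,"gripper":0.35},{"dx":-0.5,"dy":1,"dz":0,"rx":0,"ry":0,"rz":0,"gripper":0.35},{"dx":0,"dy":1,"dz":0,"rx":0,"ry":0,"rz":0,"gripper":0.35},{"dx":0,"dy":1,"dz":0,"rx":0,"ry":0,"rz":0,"gripper":0.35},{"dx":0,"dy":0,"dz":0,"rx":0,"ry":0,"rz":0,"gripper":0.35}]' >/dev/null
python3 - <<'E'
from h import *
where(); m,im=snap("top","t8"); a=cv2.imread("pics/top0.png"); t6=cv2.imread("pics/t6.png")
def mark(i):  # white mark on the dark ring
    c=i[195:275,290:345].astype(float).min(2); cc,rr=np.meshgrid(range(290,345),range(195,275))
    k=(np.hypot(cc-323,rr-230.3)<4)&(c>100); return [np.average(cc[k],weights=c[k]),np.average(rr[k],weights=c[k])]
print("mark",[np.round(mark(i),2) for i in(a,t6,im)])
for n,i in(("t6",t6),("now",im)):
    c=i[225:300,320:365].astype(int); k=((c[:,:,2]-c[:,:,0]>25)&(c[:,:,2]<175)&(c[:,:,1]<115)).astype(np.uint8)
    q=max(cv2.findContours(k,0,1)[0],key=cv2.contourArea)+np.array([320,225]); r=cv2.minAreaRect(q)
    b=unproj(m,cv2.boxPoints(r),.014)[:,:2]; h=np.radians(-12.5); X=np.array([np.cos(h),np.sin(h)]);Y=np.array([-X[1],X[0]])
    d=b-[.577,-.065]; print(n,np.c_[d@X,d@Y].round(4).tolist(),np.c_[d@X,d@Y].mean(0))
E
```

```text
clock: 19.03
ee_pos: [0.5999, 0.0324, 0.092]
tool_rot: [1.0, 0.032, -0.002, -0.0]
contact_force: [0.1, -0.0, 0.5]
width: 0.353
finger_force: 0.0
clock: 19.7
ee_pos: [0.4371, 0.1858, 0.1688]
tool_rot: [1.0, 0.031, 0.001, -0.0]
contact_force: [-0.3, 0.3, -0.0]
width: 0.35
finger_force: 0.0
t 20.12 pos [0.413  0.288  0.1688] head -86.24 tilt(mrad) [1.3 1.4] f [ 0.6 -0.3 -0.8] m [-0.03  0.11  0.03] w 33.2mm ff 0.0 j6 2.04
mark [array([322.49, 229.61]), array([322.7 , 229.61]), array([322.91, 229.51])]
t6 [[0.0145, 0.0915], [0.0367, -0.0073], [-0.1084, -0.0381], [-0.1304, 0.0584]] [-0.0468934   0.02613875]
now [[-0.0313, 0.0147], [0.0288, 0.013], [0.0285, 0.0035], [-0.0315, 0.0053]] [-0.00139893  0.00913504]
```

```bash
python3 -c "from rig import finish_job; print(finish_job())"
```

```text
the job is handed in; nothing more can be done
None
```

I handed the job in at about 20 s with the strip clamped against the fixed jaw; the pad push is an estimate from knob torque of about 12 N, and the final camera check, by numbers only, showed the ring mark moved by less than 1 mm and the strip along the jaws.

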